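Lock the clamp dispenser and dispense a clamp with its two-stage key

TASK

Lock the clamp dispenser's hatch by turning its orange wing fastener a quarter turn clockwise until the red-headed locking pin drops into its notch. Then press the blue two-stage key halfway, to its first click, hold it there for about a second, and after that press it fully home so that the roller clamp slides down into the lime green bin. Let the key come back up and leave the other things on the counter where they are.

Things in the scene. Friction and masses are not known exactly. Their poses are not given: they have to be found in the camera images.
- dispenser: Fixed white clamp dispenser; origin: centre of its underside, z up. Console (top 90 mm up, x -140 to +25, y -140 to +140 mm in this frame) on the robot's side carries the key at (-70,+80) mm and the fastener at (-70,-80) mm. Behind it, at x +50 to +110, a steel chute slopes down along -y from 270 mm high at y +120 to 80 mm high at y -175, over the bin. Its yaw is the yaw of its parts.
- key_top (a point): Centre of the top of the blue square key cap, 66 x 66 x 16 mm, 130 mm above the counter when released. Press straight down, e.g. with shut fingertips. Stage one: sinks 8 mm (1.5 to 4.5 N) until the cap sits on the yellow collar: first click. Nothing more moves below about 8 N. Stage two: cap and collar sink 10 mm more (to 13 N), lowering the red gate that holds the clamp. Springs back when let go.
- key_half (a joint): First-stage travel of the key, m: 0 released, 0.008 at the first click (stays 0.008 while pressed further).
- key_full (a joint): Second-stage travel of the key, m: 0 until pressed past the first click, 0.010 fully home. The gate lets the clamp go at about 0.007 to 0.008.
- fastener_grip (a point): Middle of the orange wing, on its vertical turning axis, 159 mm above the counter. The wing is an upright bar 74 mm long, 16 mm wide, 34 mm tall, from 17 mm below to 17 mm above this point; its length is this point's x axis. Below it a hub 28 mm wide, then a 90 mm square cam plate, top 56 mm below this point. The pin's head stands up to 23 mm below this point, 36 mm from the axis.
- fastener (a joint): Angle of the fastener, rad: 0 unlocked (wing along the dispenser's x), 1.571 locked (wing along its y); grows clockwise seen from above; stop at 1.6. Starts at 0.1 to 0.4. Turns with about 0.06 N m and stays where it is left. The pin drops from about 1.45 on, and then holds it to about 1.44 or more.
- lock_pin: Loose upright steel locking pin, 12 mm thick, with a red head 18 mm wide; 33 mm tall, origin: its lower end. It slides in a black guide at (-44.5, -105.5) mm of the dispenser and rides on the fastener's square cam plate, lower end 103 mm above the counter; at the quarter turn the plate's notch comes under it and it drops 10 mm by its weight, locking the fastener. Do not lift it.
- clamp: Cream plastic roller clamp, 80 mm long (its y), 34 mm wide, 29 mm tall, about 40 g; origin: centre of its underside. Waits high in the chute behind the red gate.
- bin: Loose lime green open bin, 140 x 170 x 60 mm (x, y, z), walls 4 mm, under the chute's end; origin: centre of its underside.
- spare_clamp: Second cream roller clamp, 80 x 34 x 29 mm, lying on the counter; to be left alone. Origin: centre of its underside.
- canister: Stubby aluminium canister, diameter 72 mm, 75 mm tall; to be left alone. Origin: centre of its underside.
- tweezers_tray: Bent chrome tweezers tray, 100 x 190 mm, 25 mm tall; to be left alone. Origin: centre of its underside.
Not all that is in view belongs to the job. What is shaped like the clamp but turquoise or yellow is not meant.

How it is judged (in metres and radians):
On the way, in this order (a step that is already met when the one before it is completed fails the run):
1. the fastener is turned and its pin has dropped into the notch, with the clamp not yet dispensed (value of joint fastener above 1.4 rad and z of lock_pin in the frame of dispenser below 0.097 m and y of clamp in the frame of dispenser above 0.03 m), for 0.2 s.
2. the key is held at its first click for about a second (at least 0.7 s), with the fastener locked and the clamp not yet dispensed (all of step 1 and value of joint key_half above 0.006 m and value of joint key_full below 0.003 m), for 0.7 s.
3. the key is pressed fully home (value of joint key_full above 0.0085 m), for 0.05 s.
At the end, for the whole second after the job is handed in: The fastener is locked (angle above 1.4 rad, pin dropped at least 6 mm into its notch), the key is back up (both stages within 2 mm of released), the clamp lies at rest inside the bin, and the bin stands upright within 40 mm of where it was (value of joint fastener above 1.4 rad and z of lock_pin in the frame of dispenser below 0.097 m and value of joint each of key_half, key_full below 0.002 m and x of clamp in the frame of bin between -0.068 and 0.068 m and y of clamp in the frame of bin between -0.083 and 0.083 m and z of clamp in the frame of bin below 0.055 m and linear speed of clamp below 0.02 m/s and angle between bin's own z axis and vertical below 0.1 rad and distance of bin from where it was at the start of the episode below 0.04 m); the robot touches nothing.
It fails at once if a bystander (spare clamp, canister, tweezers tray) is moved more than 30 mm (distance of any of spare_clamp, canister, tweezers_tray from where it was at the start of the episode above 0.03 m).
It also fails if it takes over 48 s, if anything falls off the work surface, if the arm or the gripper's body presses on something with over 40 N, if the wrist force passes 120 N, or if a joint passes its speed limit or range.

ROBOT

A 6-joint arm with a two-finger parallel gripper is mounted at the origin on the work surface. World frame = base frame: x ahead of the robot, y to its left, z up, the work surface at z = 0. Lengths are in mm, angles in rad, forces in N, time in s.
With the tool pointing down it reaches from about 275 to 1000 mm from the base axis. Payload 8.4 kg.
Tool frame: the origin (TCP) lies at the very end of the fingers, on their centre line; the grasp point (between the pads) lies 19 mm behind it; z points along the fingers, y is the direction in which the jaws open and shut (so a half turn about z gives the same grasp; the last joint's range is limited). The gripper opens to 85 mm and grips with 20 to 120 N. Pads are 22 mm wide; open, the fingers measure 114 mm over their backs; the gripper's body (76 mm by 85 mm) begins 54 mm behind the grasp point. The pads swing forward as they close: fully open they stand 13 mm farther back than shut.
Start: joints at [-1.228, 0.353, 1.633, -0, 1.155, -0.002], TCP at [211.254, -588.217, 231.281] pointing down, gripper open.
Joint ranges: [-2.63, 2.63], [-0.92, 2.1], [0.06, 2.66], [-1.3, 4.44], [0, 2.69], [-3.02, 3.02]. Speed limits (rad/s): [2.22, 2.22, 2.79, 3.14, 3.14, 3.14].

INTERFACE

Orientations are given as [roll, pitch, yaw] about the fixed x, y, z axes, in that order (R = Rz(yaw) Ry(pitch) Rx(roll)).
In Python, from rig import r gives the robot as it stands.
- The arm moves only by the tool move_arm, never from a script. Its argument "increments" is a list of rows, each an object of numbers: "tx", "ty", "tz": the shift along the tool's x, y, z in cm; "rx", "ry", "rz": the turn, a rotation vector about the tool's x, y, z in degrees; "gripper": the gripper's target within -1 to 1 (fully open at 1, half-way at 0, shut at -1). A call has 1 to 12 rows; each row shifts and turns the commanded pose from where the row before left it, along the tool's axes as they then stand; what a row does not reach is not made up. A row lasts 1/10 s, in which the tool goes at most 50 mm and 8.59 degrees, less where a joint would pass 70% of its speed; a pose out of reach is approached as far as the arm can. A call is refused whole if a number of a shift passes 5 or a number of a turn 8.59, either way. A call with a gripper value outside its range is refused whole. The fingers move at their own pace and stop on an object; "squeeze" is the grip in N (left out, the last holds). Time passes only in rows, so rows that do not move let the fingers close. It gives the time, the measured TCP pose, the force and the opening at its end, in the units of the state.
- r.sense(): the state, without advancing time (a new reading comes with each control period).
- r.grab_frame(name): name is "scene" or "top" or "wrist"; returns (picture, depth): 400x640x3 uint8, red, green, blue; 400x640 float32, mm along the optical axis (not along the pixel's ray), 0 where there is no reading.
- r.camera_model(name): a dict with "fx", "fy", "cx", "cy" (pixels), "R" (3x3) and "t" (3): a world point X has camera coordinates R X + t; the wrist camera has in their place "hand_eye" (4x4, takes a point from camera to tool coordinates, whose origin is the TCP and whose axes are the flange's). Camera axes: x right, y down, z forward; pixel columns grow to the right and rows downward; lengths in mm; the calibration is good to about 2 mm. The wrist camera is an equidistant fisheye: a pixel r from the principal point sees the ray r / f radians off the axis. A picture is of the moment at which its call begins: read the wrist's pose just before it. camera_model takes no time and is no camera call.
- r.sign_off(): hands the job in, once; it reports no verdict.
Trained networks look in the newest picture that a camera, given by its name, has taken for a name from the list of things; names that differ only in an ending like _2 or _b are one class to them, and where a whole thing is asked for, a point or a joint stands for the part that bears it (a point fixed in the world has none). Each returns a list of dicts, best first, with "confidence" (0 to 1); they miss things now and then, are a little off and sometimes report something else, mostly with a low value. They report only what shows in the picture. A call takes as long as a camera call. They do not tell look-alikes from the thing itself.
- r.cut_out(query, camera): "mask" (400x640 bool, what is visible of it) and "bbox" ([left, top, right, bottom] in pixels, round what is visible of it).
- r.place_of(query, camera): "location" ([row, column] in pixels: a listed point, or the origin of a listed thing).
The state is a dict: "clock": time; "qpos": joint angles; "qvel": joint speeds; "joint_efforts": joint torques, N m; "eef_pos": TCP position; "tcp_rot": TCP orientation; "contact_force": force on the tool from outside, world axes, zero at the start; "wrist_torque": the same for the moment, N m; "opening": opening from 0.0 (shut) to 1.0 (fully open).
Only numpy, scipy, OpenCV 4.12 (cv2) and the standard library are available. Lean on these libraries where they do the work, as an engineer would, in place of code of your own. Each camera call takes 0.05 s, during which the arm holds its last target. There are 200 camera calls.

## Working session

There is one attempt and no reset: what is moved stays moved. The work goes in short steps, Python scripts to look and compute and a tool call to move; the robot and the scene stay as the last step left them, time stands still between calls to the robot, and variables do not carry over. Pictures are saved under pics/ and viewed, about 8 in all and at most 12, crops included, and the job is handed in when it is done.

Besides the shell and the picture viewer there is one more tool, called in YAML: its name, and indented under it one key for each argument. move_arm: Moves the arm, as the interface text tells. Its arguments: {"type":"object","properties":{"increments":{"type":"array","items":{"type":"object","properties":{"tx":{"type":"number"},"ty":{"type":"number"},"tz":{"type":"number"},"rx":{"type":"number"},"ry":{"type":"number"},"rz":{"type":"number"},"gripper":{"type":"number"}}}},"squeeze":{"type":"number"}},"required":["increments"]}

```bash
mkdir -p pics; ls
cat > h.py <<'E'
import numpy as np, cv2
from rig import r
def px2w(cam,row,col,depth=None,z=None):
    m=r.camera_model(cam); R=np.array(m["R"]);t=np.array(m["t"])
    d=np.array([(col-m["cx"])/m["fx"],(row-m["cy"])/m["fy"],1.])
    c=-R.T@t; w=R.T@d
    s=depth if depth is not None else (z-c[2])/w[2]
    return c+s*w
E
python3 - <<'E'
from h import *
for cam in("scene","top"):
    p,d=r.grab_frame(cam); cv2.imwrite(f"pics/{cam}1.png",p[...,::-1]); np.save(f"{cam}_d.npy",d)
    for q,z in(("key_top",130),("fastener_grip",159),("lock_pin",103),("dispenser",0),("clamp",None),("bin",0)):
        for o in r.place_of(q,cam)[:3]:
            a,b=o["location"]; dd=float(d[int(a),int(b)])
            print(cam,q,np.round([a,b]),round(o["confidence"],2),"dep",np.round(px2w(cam,a,b,depth=dd)), None if z is None else np.round(px2w(cam,a,b,z=z),1))
print(r.sense())
E
```

```text
pics
scene key_top [204. 298.] 0.82 dep [496.  63. 133.] [494.6  64.1 130. ]
scene fastener_grip [229. 254.] 0.86 dep [468. -90. 180.] [458.5 -81.8 159. ]
scene lock_pin [250. 255.] 0.42 dep [ 488. -117.  120.] [ 481.  -110.9  103. ]
scene dispenser [251. 295.] 0.68 dep [592. -76. 175.] [536.5  -6.9   0. ]
scene clamp [227. 329.] 0.92 dep [636.   7. 226.] None
scene clamp [210. 373.] 0.79 dep [655. 234.  30.] None
scene clamp [188. 337.] 0.72 dep [520. 235.  32.] None
scene bin [334. 251.] 0.74 dep [ 589. -276.   -1.] [ 589.2 -276.5    0. ]
top key_top [214. 328.] 0.85 dep [497.  67. 132.] [497.7  67.1 130. ]
top fastener_grip [228. 393.] 0.74 dep [457. -86. 175.] [458.5 -88.7 159. ]
top lock_pin [221. 398.] 0.57 dep [473. -97. 177.] [ 478.2 -109.2  103. ]
top dispenser [200. 357.] 0.9 dep [537.  -9.  90.] [548.6 -15.8   0. ]
top clamp [163. 266.] 0.95 dep [654. 235.  28.] None
top clamp [219. 266.] 0.77 dep [498. 238.  28.] None
top clamp [154. 349.] 0.64 dep [628.  18. 229.] None
top bin [189. 446.] 0.58 dep [ 573. -264.    6.] [ 574.2 -265.9    0. ]
{'clock': 0.7, 'qpos': array([-1.22843180e+00,  3.52975883e-01,  1.63341458e+00, -1.46033648e-05,
        1.15519946e+00, -2.43324435e-03]), 'qvel': array([-0.00035057,  0.00207106, -0.00102805,  0.00028762, -0.00079613,
        0.00137993]), 'joint_efforts': array([-7.14035123e-04, -6.05011511e+01, -3.42384946e+01,  4.46029962e-04,
        1.22503621e-03, -5.44126817e-05]), 'eef_pos': array([ 211.2285347 , -588.2190351 ,  231.28979084]), 'tcp_rot': array([3.14158995e+00, 1.33668862e-05, 3.44803669e-01]), 'contact_force': array([ 0.8207504 ,  0.19221397, -0.35751487]), 'wrist_torque': array([-0.0470618 ,  0.02161218,  0.03693637]), 'opening': 1.0011113126274795}
```

Run:
```python
from h import *
p=cv2.imread("pics/top1.png"); d=np.load("top_d.npy"); hsv=cv2.cvtColor(p,cv2.COLOR_BGR2HSV)
rows,cols=np.mgrid[:400,:640]
W=lambda m:np.array([px2w("top",a,b,depth=d[a,b]) for a,b in zip(*np.nonzero(m))])
for n,lo,hi,zl,zh in(("key",(100,100,50),(125,255,255),120,140),("wing",(5,130,80),(20,255,255),165,190)):
    P=W(cv2.inRange(hsv,lo,hi)>0); P=P[(P[:,2]>zl)&(P[:,2]<zh)&(abs(P[:,0]-480)<80)&(abs(P[:,1])<160)]
    c,s,a=cv2.minAreaRect(P[:,:2].astype(np.float32)); print(n,len(P),np.round(P.mean(0),1),np.round(c,1),np.round(s,1),round(a,1))
cv2.imwrite("pics/topc.png",cv2.resize(p[100:300,230:500],None,fx=2.9,fy=2.9,interpolation=cv2.INTER_CUBIC))
```

```text
Traceback (most recent call last):
  File "h.py", line 4, in px2w
    m=r.camera_model(cam); R=np.array(m["R"]);t=np.array(m["t"])
ValueError: time passes only in moves, steps and waits
```

View pics/scene1.png

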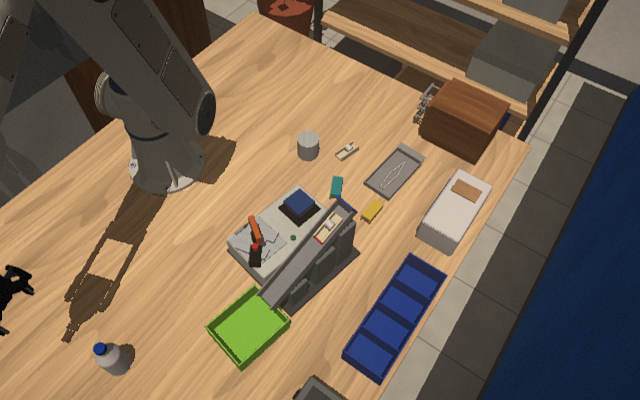

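The scene picture shows the dispenser at the middle, with the blue key at about row 200, col 298, the orange wing at (229,254), the red pin head just below it, and the bin at (330,250). The clamp in the chute is at (227,329).

```bash
sed -i 's/^def px2w/import functools\n@functools.lru_cache(None)\ndef cm(c): return r.camera_model(c)\ndef px2w/; s/m=r.camera_model(cam)/m=cm(cam)/' h.py
python3 - <<'E'
from h import *
p=cv2.imread("pics/top1.png"); d=np.load("top_d.npy"); hsv=cv2.cvtColor(p,cv2.COLOR_BGR2HSV)
W=lambda m:np.array([px2w("top",a,b,depth=d[a,b]) for a,b in zip(*np.nonzero(m))])
for n,lo,hi,zl,zh in(("key",(100,100,50),(125,255,255),120,140),("wing",(5,130,80),(20,255,255),165,190),("white",(0,0,0),(180,255,255),84,96)):
    m=cv2.inRange(hsv,lo,hi); m[:100]=0;m[300:]=0;m[:,:230]=0;m[:,500:]=0
    P=W(m>0); P=P[(P[:,2]>zl)&(P[:,2]<zh)&(abs(P[:,0]-480)<(130 if n=="white" else 80))&(abs(P[:,1])<160)]
    c,s,a=cv2.minAreaRect(P[:,:2].astype(np.float32)); print(n,len(P),np.round(P.mean(0),1),np.round(c,1),np.round(s,1),round(a,1))
cv2.imwrite("pics/topc.png",cv2.resize(p[100:300,230:500],None,fx=2.9,fy=2.9,interpolation=cv2.INTER_CUBIC))
E
```

```text
key 691 [488.9  72.1 129.9] [489.5  72.1] [65.9 66.5] 79.6
wing 186 [461.9 -84.6 175.5] [461.  -84.8] [15.2 71.4] 56.7
white 4659 [494.3   4.1  90.3] [504.2 -11.7] [279.3 199.3] 79.8
```

View pics/topc.png

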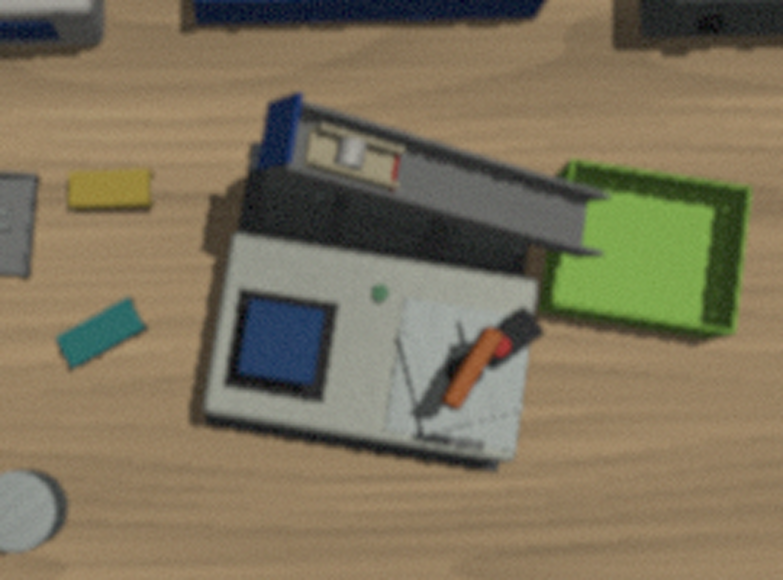

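The top crop shows the key at crop pixel (285,345) and the orange wing at (475,368), with the red head beside it at (500,347). The cream clamp with the red gate is at (355,155) in the chute. The turquoise and yellow look-alikes and the canister are off to the left.

Key and wing measure 159.6 mm apart (160 expected). Dispenser yaw is -10.3°, and the wing stands at -33.3° world, i.e. 0.40 rad. I'll move over the wing at the start height.

move_arm:
  increments:
    - {"tx":3.4,"ty":-3.24}
    - {"tx":3.4,"ty":-3.24}
    - {"tx":3.4,"ty":-3.24}
    - {"tx":3.4,"ty":-3.24}
    - {"tx":3.4,"ty":-3.24}
    - {"tx":3.4,"ty":-3.24}
    - {"tx":3.4,"ty":-3.24}
    - {"tx":3.4,"ty":-3.24}
    - {"tx":3.4,"ty":-3.24}
    - {"tx":3.4,"ty":-3.24}
    - {"tx":3.4,"ty":-3.24}
    - {"tx":3.2,"ty":-3.2,"gripper":0.1}

```text
invalid input
```

move_arm:
  increments:
    - {"rz":-8.5}
    - {"rz":-8.5}
    - {"rz":-8.5}
    - {"rz":-8.5}
    - {"rz":-8.5}
    - {"rz":-8.5}
    - {"rz":-8.5}
    - {"rz":-8.5}
    - {"rz":-8.5}
    - {"rz":-8.5}
    - {"rz":-8.5}
    - {"rz":-8.5}

```text
invalid input
```

move_arm:
  increments:
    - {"rz":-8.5}
    - {"rz":-8.5}
    - {"rz":-7.9}
    - {}
    - {}

```text
invalid input
```

Run:
```python
from h import *
s=r.sense(); print(s["clock"],s["eef_pos"],s["tcp_rot"],s["qpos"],s["opening"],s["contact_force"])
p,dw=r.grab_frame("wrist"); cv2.imwrite("pics/w1.png",p[...,::-1]); np.save("w_d.npy",dw)
d=np.load("top_d.npy")
# heights near pin guide
pts=[(px2w("top",a,b,depth=d[a,b])) for a in range(200,250) for b in range(370,425)]
P=np.array(pts); g=P[np.hypot(P[:,0]-483,P[:,1]+115)<45]
print("pts>120:",np.round(g[(g[:,2]>105)&(g[:,2]<165)][::6]))
m=r.camera_model("wrist"); print(m["fx"],m["cx"],m["cy"],m["hand_eye"])
```

```text
0.7 [ 211.2285347  -588.2190351   231.28979084] [3.14158995e+00 1.33668862e-05 3.44803669e-01] [-1.22843180e+00  3.52975883e-01  1.63341458e+00 -1.46033648e-05
  1.15519946e+00 -2.43324435e-03] 1.0011113126274795 [ 0.8207504   0.19221397 -0.35751487]
pts>120: [[ 515. -140.  118.]
 [ 513. -144.  120.]
 [ 510. -144.  120.]
 [ 508. -139.  117.]
 [ 505. -126.  120.]
 [ 505. -141.  121.]
 [ 505. -114.  105.]
 [ 502. -133.  122.]
 [ 503. -149.  117.]
 [ 501. -118.  110.]
 [ 500. -131.  118.]
 [ 500. -147.  117.]
 [ 498. -122.  116.]
 [ 497. -135.  122.]
 [ 497. -151.  120.]
 [ 495. -129.  116.]
 [ 495. -144.  118.]
 [ 490.  -95.  154.]
 [ 493. -134.  115.]
 [ 492. -148.  123.]
 [ 489. -117.  138.]
 [ 490. -136.  116.]
 [ 490. -151.  120.]
 [ 488. -131.  118.]
 [ 488. -146.  116.]
 [ 484. -123.  134.]
 [ 485. -142.  113.]
 [ 482. -117.  135.]
 [ 483. -136.  116.]
 [ 479. -114.  138.]
 [ 480. -133.  117.]
 [ 476.  -86.  144.]
 [ 477. -123.  132.]
 [ 474.  -83.  146.]
 [ 475. -123.  117.]
 [ 472.  -77.  136.]
 [ 473. -115.  118.]
 [ 470.  -74.  138.]
 [ 470. -114.  122.]
 [ 467.  -74.  142.]
 [ 468. -112.  120.]
 [ 464.  -78.  145.]
 [ 462.  -76.  140.]
 [ 461. -107.  105.]
 [ 458. -122.  105.]
 [ 453. -132.  105.]
 [ 448. -113.  108.]
 [ 446. -119.  105.]]
309.70691628693146 320.8963884086881 198.69923849455802 [[-7.95590602e-04 -9.58992784e-01 -2.83429370e-01  7.29623979e+01]
 [ 9.99998712e-01 -3.67886893e-04 -1.56225412e-03 -1.33359458e+00]
 [ 1.39392048e-03 -2.83430248e-01  9.58991841e-01 -1.42688626e+02]
 [ 0.00000000e+00  0.00000000e+00  0.00000000e+00  1.00000000e+00]]
```

View pics/w1.png

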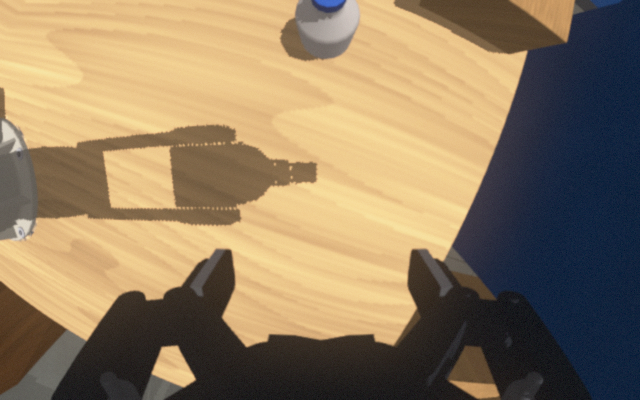

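The moves were refused and the arm hasn't moved: the wrist picture shows only bare counter. I'll try again with every field filled in.

move_arm:
  increments:
    - {"tx":3.4,"ty":-3.24,"tz":0,"rx":0,"ry":0,"rz":0,"gripper":1}

```text
clock: 0.85
eef_pos: [231.3, -549.4, 231.3]
tcp_rot: [3.139, 0.001, 0.342]
contact_force: [1.3, 0.3, -0.2]
opening: 1.001
```

move_arm:
  increments:
    - {"tx":3.4,"ty":-3.24,"tz":0,"rx":0,"ry":0,"rz":0,"gripper":0.1}
    - {"tx":3.4,"ty":-3.24,"tz":0,"rx":0,"ry":0,"rz":0,"gripper":0.1}
    - {"tx":3.4,"ty":-3.24,"tz":0,"rx":0,"ry":0,"rz":0,"gripper":0.1}
    - {"tx":3.4,"ty":-3.24,"tz":0,"rx":0,"ry":0,"rz":0,"gripper":0.1}
    - {"tx":3.4,"ty":-3.24,"tz":0,"rx":0,"ry":0,"rz":0,"gripper":0.1}
    - {"tx":3.4,"ty":-3.24,"tz":0,"rx":0,"ry":0,"rz":0,"gripper":0.1}
    - {"tx":3.4,"ty":-3.24,"tz":0,"rx":0,"ry":0,"rz":0,"gripper":0.1}
    - {"tx":3.4,"ty":-3.24,"tz":0,"rx":0,"ry":0,"rz":0,"gripper":0.1}
    - {"tx":3.4,"ty":-3.24,"tz":0,"rx":0,"ry":0,"rz":0,"gripper":0.1}
    - {"tx":3.4,"ty":-3.24,"tz":0,"rx":0,"ry":0,"rz":0,"gripper":0.1}
    - {"tx":3.2,"ty":-3.2,"tz":0,"rx":0,"ry":0,"rz":0,"gripper":0.1}

```text
clock: 1.95
eef_pos: [462.8, -83.5, 231.6]
tcp_rot: [3.141, -0.001, 0.345]
contact_force: [1.2, -1.8, 0.2]
opening: 0.55
```

move_arm:
  increments:
    - {"tx":0,"ty":0,"tz":0,"rx":0,"ry":0,"rz":-8.5,"gripper":0.1}
    - {"tx":0,"ty":0,"tz":0,"rx":0,"ry":0,"rz":-8.5,"gripper":0.1}
    - {"tx":0,"ty":0,"tz":0,"rx":0,"ry":0,"rz":-8.5,"gripper":0.1}
    - {"tx":0,"ty":0,"tz":0,"rx":0,"ry":0,"rz":-8.5,"gripper":0.1}
    - {"tx":0,"ty":0,"tz":0,"rx":0,"ry":0,"rz":-8.5,"gripper":0.1}
    - {"tx":0,"ty":0,"tz":0,"rx":0,"ry":0,"rz":-8.5,"gripper":0.1}
    - {"tx":0,"ty":0,"tz":0,"rx":0,"ry":0,"rz":-8.5,"gripper":0.1}
    - {"tx":0,"ty":0,"tz":0,"rx":0,"ry":0,"rz":-8.5,"gripper":0.1}
    - {"tx":0,"ty":0,"tz":0,"rx":0,"ry":0,"rz":-8.5,"gripper":0.1}
    - {"tx":0,"ty":0,"tz":0,"rx":0,"ry":0,"rz":-8.5,"gripper":0.1}
    - {"tx":0,"ty":0,"tz":0,"rx":0,"ry":0,"rz":-8.5,"gripper":0.1}
    - {"tx":0,"ty":0,"tz":0,"rx":0,"ry":0,"rz":-8.5,"gripper":0.1}

```text
clock: 3.15
eef_pos: [462.1, -85.5, 231.4]
tcp_rot: [3.141, 0.0, 2.131]
contact_force: [-0.0, -0.0, 0.5]
opening: 0.547
```

move_arm:
  increments:
    - {"tx":0,"ty":0,"tz":0,"rx":0,"ry":0,"rz":-8.5,"gripper":0.1}
    - {"tx":0,"ty":0,"tz":0,"rx":0,"ry":0,"rz":-8.5,"gripper":0.1}
    - {"tx":0,"ty":0,"tz":0,"rx":0,"ry":0,"rz":-7.9,"gripper":0.1}
    - {"tx":0,"ty":0,"tz":0,"rx":0,"ry":0,"rz":0,"gripper":0.1}
    - {"tx":0,"ty":0,"tz":0,"rx":0,"ry":0,"rz":0,"gripper":0.1}

```text
clock: 3.65
eef_pos: [462.1, -85.5, 231.4]
tcp_rot: [3.142, 0.0, 2.555]
contact_force: [-0.2, 0.5, 1.0]
opening: 0.551
```

Run:
```python
from h import *
s=r.sense(); print(s["clock"],s["eef_pos"],s["tcp_rot"],s["qpos"],s["opening"],s["contact_force"])
p,dw=r.grab_frame("wrist"); cv2.imwrite("pics/w2.png",p[...,::-1])
from scipy.spatial.transform import Rotation as Ro
m=r.camera_model("wrist"); H=np.array(m["hand_eye"]); Rt=Ro.from_euler("xyz",s["tcp_rot"]).as_matrix()
hsv=cv2.cvtColor(p,cv2.COLOR_RGB2HSV); a,b=np.nonzero(cv2.inRange(hsv,(5,130,80),(20,255,255)))
x=(b-m["cx"])/m["fx"];y=(a-m["cy"])/m["fy"];rr=np.hypot(x,y)+1e-9
D=dw[a,b]; C=np.stack([x/rr*np.tan(rr)*D,y/rr*np.tan(rr)*D,D],1)
P=(C@H[:3,:3].T+H[:3,3])@Rt.T+s["eef_pos"]; P=P[(D>0)&(P[:,2]>168)&(P[:,2]<188)&(np.hypot(P[:,0]-461,P[:,1]+85)<60)]
print(len(P),cv2.minAreaRect(P[:,:2].astype(np.float32)),P.mean(0))
```

```text
3.65 [462.09427359 -85.45106692 231.35172524] [3.14153835e+00 1.27950374e-04 2.55549359e+00] [-1.86047768e-01  1.08625287e-01  1.95328033e+00  2.08834953e-07
  1.07954803e+00 -1.17074514e+00] 0.5507520902716431 [-0.22022223  0.46252804  1.03269121]
2120 ((462.0343933105469, -83.08516693115234), (15.84752368927002, 72.57347869873047), 55.911338806152344) [460.625651   -82.01245706 175.72822347]
```

View pics/w2.png

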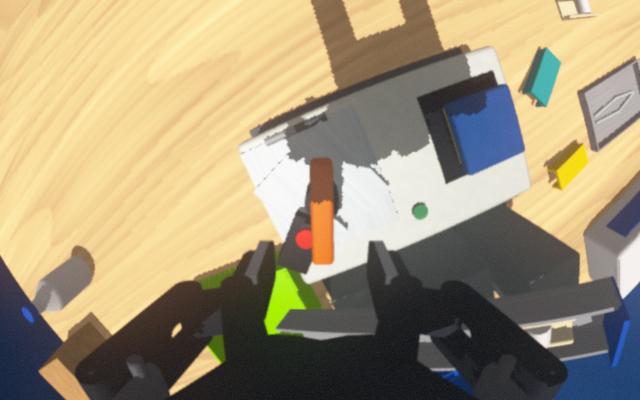

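The wrist picture shows the wing at (210,320) upright between the fingers and the pin head at (238,305). The second measurement agrees within 2 mm, so I'll descend, close and turn.

move_arm:
  increments:
    - {"tx":0,"ty":0.08,"tz":2.1,"rx":0,"ry":0,"rz":0,"gripper":0.1}
    - {"tx":0,"ty":0,"tz":2.1,"rx":0,"ry":0,"rz":0,"gripper":0.1}
    - {"tx":0,"ty":0,"tz":2.1,"rx":0,"ry":0,"rz":0,"gripper":0.1}
    - {"tx":0,"ty":0,"tz":2.1,"rx":0,"ry":0,"rz":0,"gripper":0.1}
    - {"tx":0,"ty":0,"tz":0,"rx":0,"ry":0,"rz":0,"gripper":0.1}
    - {"tx":0,"ty":0,"tz":0,"rx":0,"ry":0,"rz":0,"gripper":-1}
    - {"tx":0,"ty":0,"tz":0,"rx":0,"ry":0,"rz":0,"gripper":-1}
    - {"tx":0,"ty":0,"tz":0,"rx":0,"ry":0,"rz":0,"gripper":-1}
    - {"tx":0,"ty":0,"tz":0,"rx":0,"ry":0,"rz":0,"gripper":-1}
  squeeze: 25

```text
clock: 4.6
eef_pos: [463.0, -85.2, 148.5]
tcp_rot: [3.142, 0.002, 2.559]
contact_force: [-3.3, -3.1, 8.0]
opening: 0.182
```

move_arm:
  increments:
    - {"tx":0,"ty":0,"tz":0,"rx":0,"ry":0,"rz":5,"gripper":-1}
    - {"tx":0,"ty":0,"tz":0,"rx":0,"ry":0,"rz":5,"gripper":-1}
    - {"tx":0,"ty":0,"tz":0,"rx":0,"ry":0,"rz":5,"gripper":-1}
    - {"tx":0,"ty":0,"tz":0,"rx":0,"ry":0,"rz":5,"gripper":-1}
    - {"tx":0,"ty":0,"tz":0,"rx":0,"ry":0,"rz":5,"gripper":-1}
    - {"tx":0,"ty":0,"tz":0,"rx":0,"ry":0,"rz":5,"gripper":-1}
    - {"tx":0,"ty":0,"tz":0,"rx":0,"ry":0,"rz":5,"gripper":-1}
    - {"tx":0,"ty":0,"tz":0,"rx":0,"ry":0,"rz":5,"gripper":-1}
    - {"tx":0,"ty":0,"tz":0,"rx":0,"ry":0,"rz":5,"gripper":-1}
    - {"tx":0,"ty":0,"tz":0,"rx":0,"ry":0,"rz":5,"gripper":-1}
    - {"tx":0,"ty":0,"tz":0,"rx":0,"ry":0,"rz":5,"gripper":-1}
    - {"tx":0,"ty":0,"tz":0,"rx":0,"ry":0,"rz":5,"gripper":-1}

```text
clock: 5.8
eef_pos: [462.7, -85.4, 148.5]
tcp_rot: [3.141, 0.001, 1.509]
contact_force: [-4.7, -3.9, 7.9]
opening: 0.182
```

move_arm:
  increments:
    - {"tx":0,"ty":0,"tz":0,"rx":0,"ry":0,"rz":3.5,"gripper":-1}
    - {"tx":0,"ty":0,"tz":0,"rx":0,"ry":0,"rz":3,"gripper":-1}
    - {"tx":0,"ty":0,"tz":0,"rx":0,"ry":0,"rz":0,"gripper":-1}
    - {"tx":0,"ty":0,"tz":0,"rx":0,"ry":0,"rz":0,"gripper":-1}
    - {"tx":0,"ty":0,"tz":0,"rx":0,"ry":0,"rz":0,"gripper":-1}

```text
clock: 6.3
eef_pos: [462.7, -85.4, 148.5]
tcp_rot: [3.141, 0.001, 1.399]
contact_force: [-3.7, -3.4, 8.4]
opening: 0.181
```

Run:
```python
from h import *
s=r.sense(); print(s["clock"],s["wrist_torque"],np.degrees(s["tcp_rot"][2]))
```

```text
6.3 [-0.71721812  0.73405069 -0.03242185] 80.15319932788438
```

move_arm:
  increments:
    - {"tx":0,"ty":0,"tz":0,"rx":0,"ry":0,"rz":0,"gripper":0.1}
    - {"tx":0,"ty":0,"tz":0,"rx":0,"ry":0,"rz":0,"gripper":0.1}
    - {"tx":0,"ty":0,"tz":0,"rx":0,"ry":0,"rz":0,"gripper":0.1}
    - {"tx":0,"ty":0,"tz":-2,"rx":0,"ry":0,"rz":0,"gripper":0.1}
    - {"tx":0,"ty":0,"tz":-2,"rx":0,"ry":0,"rz":0,"gripper":0.1}
    - {"tx":0,"ty":0,"tz":-2,"rx":0,"ry":0,"rz":0,"gripper":0.1}
    - {"tx":0,"ty":0,"tz":-2,"rx":0,"ry":0,"rz":0,"gripper":0.1}
    - {"tx":0,"ty":0,"tz":0,"rx":0,"ry":0,"rz":0,"gripper":0.1}
    - {"tx":0,"ty":0,"tz":0,"rx":0,"ry":0,"rz":0,"gripper":0.1}

```text
clock: 7.2
eef_pos: [462.6, -84.7, 227.2]
tcp_rot: [3.141, -0.0, 1.399]
contact_force: [-0.3, -0.7, -0.4]
opening: 0.553
```

Run:
```python
from h import *
from scipy.spatial.transform import Rotation as Ro
s=r.sense(); print(s["clock"],s["eef_pos"],s["contact_force"])
p,dw=r.grab_frame("wrist"); cv2.imwrite("pics/w3.png",p[...,::-1])
m=r.camera_model("wrist"); H=np.array(m["hand_eye"]); Rt=Ro.from_euler("xyz",s["tcp_rot"]).as_matrix()
hsv=cv2.cvtColor(p,cv2.COLOR_RGB2HSV)
for n,k in(("wing",cv2.inRange(hsv,(6,130,60),(20,255,255))),("pin",cv2.inRange(hsv,(0,150,60),(4,255,255))|cv2.inRange(hsv,(174,150,60),(180,255,255))),("key",cv2.inRange(hsv,(100,100,40),(130,255,255)))):
    a,b=np.nonzero(k)
    x=(b-m["cx"])/m["fx"];y=(a-m["cy"])/m["fy"];rr=np.hypot(x,y)+1e-9
    D=dw[a,b]; C=np.stack([x/rr*np.tan(rr)*D,y/rr*np.tan(rr)*D,D],1)
    P=(C@H[:3,:3].T+H[:3,3])@Rt.T+s["eef_pos"]; c=(489,72) if n=="key" else (461,-85); lo,hi={"wing":(168,188),"pin":(110,145),"key":(122,140)}[n]
    P=P[(D>0)&(P[:,2]>lo)&(P[:,2]<hi)&(np.hypot(P[:,0]-c[0],P[:,1]-c[1])<60)]
    if len(P)>2: print(n,len(P),cv2.minAreaRect(P[:,:2].astype(np.float32)),P.mean(0),np.percentile(P[:,2],[10,50,90]))
```

```text
7.2 [462.6031078  -84.69413541 227.23261328] [-0.32661153 -0.66846852 -0.39359459]
wing 2243 ((462.9563293457031, -82.6913070678711), (73.24285888671875, 16.093402862548828), 81.55982971191406) [463.18583934 -80.51685235 175.63740511] [174.66912638 175.76048057 176.61466747]
pin 321 ((483.0643005371094, -115.14213562011719), (20.076091766357422, 17.871496200561523), 84.13351440429688) [ 482.66878636 -113.40942747  125.48704181] [124.72518567 125.80490127 126.67029142]
key 3625 ((488.7070617675781, 59.314048767089844), (36.783660888671875, 65.35115051269531), 79.661865234375) [488.63827896  57.94890059 129.93719329] [128.79727233 130.09958186 131.12964751]
```

View pics/w3.png

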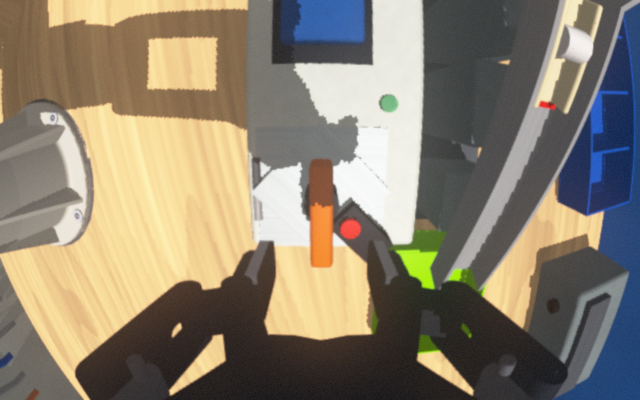

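The pin head's top is now at 125.6 mm (about 136 before), a 10 mm drop, so the fastener is locked. In the picture the wing lies across at (210,320) and the head is at (229,350). Next is the key: I'll shut the fingers, move over it and come down to just above the cap.

move_arm:
  increments:
    - {"tx":2,"ty":0,"tz":0,"rx":0,"ry":0,"rz":0,"gripper":-1}
    - {"tx":4,"ty":0,"tz":0,"rx":0,"ry":0,"rz":0,"gripper":-1}
    - {"tx":4,"ty":0,"tz":0,"rx":0,"ry":0,"rz":0,"gripper":-1}
    - {"tx":4,"ty":0,"tz":0,"rx":0,"ry":0,"rz":0,"gripper":-1}
    - {"tx":1.95,"ty":0,"tz":0,"rx":0,"ry":0,"rz":0,"gripper":-1}
    - {"tx":0,"ty":0,"tz":2.5,"rx":0,"ry":0,"rz":0,"gripper":-1}
    - {"tx":0,"ty":0,"tz":2.5,"rx":0,"ry":0,"rz":0,"gripper":-1}
    - {"tx":0,"ty":0,"tz":2.5,"rx":0,"ry":0,"rz":0,"gripper":-1}
    - {"tx":0,"ty":0,"tz":1.3,"rx":0,"ry":0,"rz":0,"gripper":-1}
    - {"tx":0,"ty":0,"tz":0,"rx":0,"ry":0,"rz":0,"gripper":-1}
    - {"tx":0,"ty":0,"tz":0,"rx":0,"ry":0,"rz":0,"gripper":-1}

```text
clock: 8.35
eef_pos: [489.9, 72.3, 139.4]
tcp_rot: [-3.141, 0.0, 1.399]
contact_force: [1.0, -0.3, 0.2]
opening: -0.0
```

move_arm:
  increments:
    - {"tx":0,"ty":0,"tz":0.5,"rx":0,"ry":0,"rz":0,"gripper":-1}
    - {"tx":0,"ty":0,"tz":0.5,"rx":0,"ry":0,"rz":0,"gripper":-1}
    - {"tx":0,"ty":0,"tz":0.3,"rx":0,"ry":0,"rz":0,"gripper":-1}
    - {"tx":0,"ty":0,"tz":0.1,"rx":0,"ry":0,"rz":0,"gripper":-1}
    - {"tx":0,"ty":0,"tz":0,"rx":0,"ry":0,"rz":0,"gripper":-1}
    - {"tx":0,"ty":0,"tz":0,"rx":0,"ry":0,"rz":0,"gripper":-1}

```text
clock: 8.95
eef_pos: [490.4, 72.4, 125.7]
tcp_rot: [3.14, -0.0, 1.399]
contact_force: [2.7, 0.6, 3.1]
opening: -0.001
```

move_arm:
  increments:
    - {"tx":0,"ty":0,"tz":0.2,"rx":0,"ry":0,"rz":0,"gripper":-1}
    - {"tx":0,"ty":0,"tz":0.12,"rx":0,"ry":0,"rz":0,"gripper":-1}
    - {"tx":0,"ty":0,"tz":0,"rx":0,"ry":0,"rz":0,"gripper":-1}
    - {"tx":0,"ty":0,"tz":0,"rx":0,"ry":0,"rz":0,"gripper":-1}

```text
clock: 9.35
eef_pos: [490.3, 72.4, 122.3]
tcp_rot: [3.141, -0.0, 1.399]
contact_force: [2.9, 0.3, 4.8]
opening: 0.003
```

move_arm:
  increments:
    - {"tx":0,"ty":0,"tz":0.04,"rx":0,"ry":0,"rz":0,"gripper":-1}
    - {"tx":0,"ty":0,"tz":0,"rx":0,"ry":0,"rz":0,"gripper":-1}
    - {"tx":0,"ty":0,"tz":0,"rx":0,"ry":0,"rz":0,"gripper":-1}
    - {"tx":0,"ty":0,"tz":0,"rx":0,"ry":0,"rz":0,"gripper":-1}
    - {"tx":0,"ty":0,"tz":0,"rx":0,"ry":0,"rz":0,"gripper":-1}
    - {"tx":0,"ty":0,"tz":0,"rx":0,"ry":0,"rz":0,"gripper":-1}
    - {"tx":0,"ty":0,"tz":0,"rx":0,"ry":0,"rz":0,"gripper":-1}
    - {"tx":0,"ty":0,"tz":0,"rx":0,"ry":0,"rz":0,"gripper":-1}
    - {"tx":0,"ty":0,"tz":0,"rx":0,"ry":0,"rz":0,"gripper":-1}
    - {"tx":0,"ty":0,"tz":0,"rx":0,"ry":0,"rz":0,"gripper":-1}
    - {"tx":0,"ty":0,"tz":0,"rx":0,"ry":0,"rz":0,"gripper":-1}
    - {"tx":0,"ty":0,"tz":0,"rx":0,"ry":0,"rz":0,"gripper":-1}

```text
clock: 10.55
eef_pos: [490.2, 72.4, 122.0]
tcp_rot: [3.141, -0.0, 1.399]
contact_force: [3.2, -0.5, 6.4]
opening: -0.001
```

It was held at the click: 6.4 N at 122.0 mm for over a second. Now I'll press it home.

move_arm:
  increments:
    - {"tx":0,"ty":0,"tz":0.4,"rx":0,"ry":0,"rz":0,"gripper":-1}
    - {"tx":0,"ty":0,"tz":0.4,"rx":0,"ry":0,"rz":0,"gripper":-1}
    - {"tx":0,"ty":0,"tz":0.25,"rx":0,"ry":0,"rz":0,"gripper":-1}
    - {"tx":0,"ty":0,"tz":0,"rx":0,"ry":0,"rz":0,"gripper":-1}
    - {"tx":0,"ty":0,"tz":0,"rx":0,"ry":0,"rz":0,"gripper":-1}
    - {"tx":0,"ty":0,"tz":0,"rx":0,"ry":0,"rz":0,"gripper":-1}

```text
clock: 11.15
eef_pos: [490.3, 72.4, 111.9]
tcp_rot: [3.141, -0.0, 1.399]
contact_force: [1.4, -0.9, 11.7]
opening: -0.0
```

move_arm:
  increments:
    - {"tx":0,"ty":0,"tz":0.1,"rx":0,"ry":0,"rz":0,"gripper":-1}
    - {"tx":0,"ty":0,"tz":0,"rx":0,"ry":0,"rz":0,"gripper":-1}
    - {"tx":0,"ty":0,"tz":0,"rx":0,"ry":0,"rz":0,"gripper":-1}
    - {"tx":0,"ty":0,"tz":0,"rx":0,"ry":0,"rz":0,"gripper":-1}
    - {"tx":0,"ty":0,"tz":0,"rx":0,"ry":0,"rz":0,"gripper":-1}
    - {"tx":0,"ty":0,"tz":0,"rx":0,"ry":0,"rz":0,"gripper":-1}
    - {"tx":0,"ty":0,"tz":0,"rx":0,"ry":0,"rz":0,"gripper":-1}
    - {"tx":0,"ty":0,"tz":0,"rx":0,"ry":0,"rz":0,"gripper":-1}
    - {"tx":0,"ty":0,"tz":0,"rx":0,"ry":0,"rz":0,"gripper":-1}
    - {"tx":0,"ty":0,"tz":0,"rx":0,"ry":0,"rz":0,"gripper":-1}

```text
clock: 12.15
eef_pos: [490.4, 72.5, 111.8]
tcp_rot: [3.14, -0.0, 1.399]
contact_force: [-1.6, -0.2, 23.4]
opening: 0.002
```

Run:
```python
from h import *
p,d=r.grab_frame("top"); q,_=r.grab_frame("scene")
c=np.hstack([cv2.resize(p[120:270,300:490],(480,379)),cv2.resize(q[180:380,190:380],(320,337))[:,:]] if 0 else [cv2.resize(p[120:270,300:490],(400,316)),cv2.resize(q[180:360,190:380],(400,316))])
cv2.imwrite("pics/chk.png",c[...,::-1])
for o in r.place_of("clamp","top")[:4]: a,b=o["location"]; print(o["confidence"],a,b,px2w("top",a,b,depth=d[int(a),int(b)]))
```

```text
0.94 216.0 265.1 [505.40613038 239.42653776  26.34649322]
0.79 164.4 268.4 [648.82693897 229.74315654  28.43599538]
0.71 187.1 452.0 [ 574.51096028 -273.6157663    33.35005312]
```

View pics/chk.png

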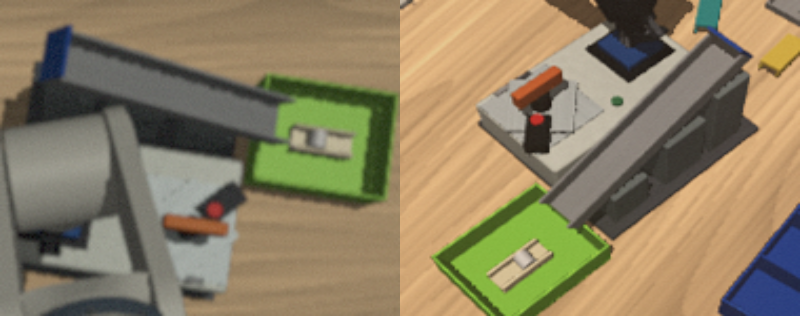

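The clamp lies flat in the bin (left half at (320,140)), and the bottom stop of the key was felt at 23 N. Now I'll let the key up and retreat.

move_arm:
  increments:
    - {"tx":0,"ty":0,"tz":-0.6,"rx":0,"ry":0,"rz":0,"gripper":-1}
    - {"tx":0,"ty":0,"tz":-0.8,"rx":0,"ry":0,"rz":0,"gripper":-1}
    - {"tx":0,"ty":0,"tz":-1,"rx":0,"ry":0,"rz":0,"gripper":-1}
    - {"tx":0,"ty":0,"tz":-2.5,"rx":0,"ry":0,"rz":0,"gripper":-1}
    - {"tx":0,"ty":0,"tz":-2.5,"rx":0,"ry":0,"rz":0,"gripper":-1}
    - {"tx":0,"ty":0,"tz":-2.5,"rx":0,"ry":0,"rz":0,"gripper":-1}
    - {"tx":0,"ty":0,"tz":-2,"rx":0,"ry":0,"rz":0,"gripper":-1}
    - {"tx":0,"ty":0,"tz":0,"rx":0,"ry":0,"rz":0,"gripper":-1}
    - {"tx":0,"ty":0,"tz":0,"rx":0,"ry":0,"rz":0,"gripper":-1}

```text
clock: 13.2
eef_pos: [488.8, 72.3, 228.6]
tcp_rot: [-3.14, 0.0, 1.399]
contact_force: [-0.2, 0.5, -0.8]
opening: -0.001
```

Run:
```python
from h import *
from scipy.spatial.transform import Rotation as Ro
s=r.sense(); p,dw=r.grab_frame("wrist")
m=r.camera_model("wrist"); H=np.array(m["hand_eye"]); Rt=Ro.from_euler("xyz",s["tcp_rot"]).as_matrix()
hsv=cv2.cvtColor(p,cv2.COLOR_RGB2HSV)
a,b=np.nonzero(cv2.inRange(hsv,(100,100,40),(130,255,255)))
x=(b-m["cx"])/m["fx"];y=(a-m["cy"])/m["fy"];rr=np.hypot(x,y)+1e-9
D=dw[a,b]; C=np.stack([x/rr*np.tan(rr)*D,y/rr*np.tan(rr)*D,D],1)
P=(C@H[:3,:3].T+H[:3,3])@Rt.T+s["eef_pos"]; P=P[(D>0)&(np.hypot(P[:,0]-489,P[:,1]-72)<30)]
print("key z",len(P),np.percentile(P[:,2],[10,50,90]),s["contact_force"],s["eef_pos"])
```

```text
key z 3971 [129.12790837 130.01513525 130.81542395] [-0.24493042  0.45409343 -0.79434398] [488.77022178  72.28035168 228.62060547]
```

```bash
python3 -c "
from rig import r
print(r.sign_off())"
```

```text
the job is handed in; nothing more can be done
None
```

The job is done and handed in at about 13 s of the 48 s allowed.

- **Fastener:** I gripped the wing and turned it clockwise from about 0.40 to about 1.56 rad. The red pin head's top then measured 125.6 mm, against about 136 mm before, so the pin dropped about 10 mm into its notch.
- **Key:** I held it at the first click (122.0 mm, 6.4 N) for over 1 s. I then pressed it home: about 18 mm of total travel, with the bottom stop felt at 23 N. After release its top measured 130.0 mm, so it is fully back up.
- **Clamp and bin:** A picture taken while the key was still down shows the clamp lying flat inside the bin. The bin shows no visible shift, but I didn't measure its position.
- **Clearance:** At hand-in the arm stood about 100 mm above the key, with under 1 N on the tool. I never worked near the spare clamp, canister or tray, and did not measure them again.

The first batch of moves was refused because rows must fill in every field; nothing had moved. My key and wing positions from different cameras agreed to within about 2 mm, and no check failed.

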